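# Open the safety cap of the glass-cleaner jug

## Robot

A 7-joint arm with a two-finger parallel gripper is mounted at the origin on a cart in front of the work surface, level with it; the furniture and walls round the work are solid. World frame = base frame: x ahead of the robot, y to its left, z up, the work surface at z = 0. Lengths are in m, angles in rad, forces in N, time in s.
With the tool pointing down it reaches from about 0.425 to 0.925 m from the base axis. Payload 6.8 kg.
Tool frame: the origin (TCP) lies on the front face of the gripper's body, between the roots of the fingers; the fingertips stand 73 mm ahead of it and the grasp point (between the pads) lies 54 mm ahead of it (env.nose_length is the distance from the TCP to the fingertips, in m); z points along the fingers, y is the line along which they close (so a half turn about z gives the same grasp; the last joint's range is limited). The gripper opens to 85 mm and grips with 20 to 120 N. Pads are 22 mm wide; open, the fingers measure 114 mm over their backs; the gripper's body (76 mm by 85 mm) begins 54 mm behind the grasp point. The pads swing forward as they close: fully open they stand 13 mm farther back than shut.
Start: joints at [1.218, 0.477, 0.022, 1.555, -0.011, 1.109, -0.083], TCP at [0.164, -0.655, 0.304] pointing down, gripper open.
Joint ranges: [-2.96, 2.96], [-0.34, 2.1], [-1.41, 1.46], [0.24, 2.44], [-1.37, 4.51], [0.17, 1.92], [-2.96, 2.96]. Speed limits (rad/s): [2.39, 2.39, 3.14, 3.14, 3.14, 3.14, 3.14].

## Interface

Orientations are given as a unit quaternion [w, x, y, z].
In Python, from cell import env, kin, camera, calibration, job gives the robot as it stands. The module is installed in compiled form; this text tells all that it offers. Calls block until the motion is done:
- env.reach(position, orientation): joint-space move of the TCP to a pose.
- env.movel(position, velocity=0.15, rot=None, stop_force=None): straight line of the TCP; rot=None keeps the orientation; velocity is the mean speed in m/s. With stop_force (N) it stops when the force on the tool has changed by that much, and returns True; else False.
- env.goto_joints(angles): joint-space move.
- env.grip(opening, f_grip=None): finger opening in m; f_grip is the grip in N (None keeps the last); returns when the fingers have stopped.
- env.dwell(seconds).
- kin.inverse_kinematics(position, orientation): joint angles nearest the present ones, or None.
- env.get_state(): the state.
- camera(name): name is "side" or "top"; returns (picture, depth): 420x560x3 uint8, blue, green, red; 420x560 float32, m along the optical axis (not along the pixel's ray), 0 where there is no reading.
- calibration(name): a dict with "fx", "fy", "cx", "cy" (pixels), "rvec" (rotation vector, rad) and "tvec" (3), from world to camera coordinates, as OpenCV has them. Camera axes: x right, y down, z forward; pixel columns grow to the right and rows downward; lengths in m; the calibration is good to about 2 mm. A picture is of the moment at which its call begins. calibration takes no time and is no camera call.
A pose or a line that the arm cannot do raises env.PlanningError and nothing moves.
- job.job_done(): hands the job in; it is judged then, once.
The state is a dict: "time": time; "qpos": joint angles; "joint_velocities": joint speeds; "joint_torque": joint torques, N m; "tcp_pos": TCP position; "orientation": TCP orientation; "force": force on the tool from outside, world axes, zero at the start; "torque": the same for the moment, N m; "opening": finger opening in m; "gripper_force": force on a finger pad.
Only numpy, scipy, OpenCV 4.12 (cv2) and the standard library are available. Lean on these libraries where they do the work, as an engineer would, in place of code of your own. Each camera call takes 0.05 s, during which the arm holds its last target. There are 200 camera calls.

## Task

Slide the blue cleaner jug along its steel track, without lifting or tipping it, until it stands level with the green marker clip. There, press its red push-and-turn safety cap down, twist it about a quarter turn anticlockwise and lift it off, and finish while still holding the cap upright and still, straight above the open jug and about 8 cm higher than where it sat. Leave the jug standing at the marker and leave the glasses, bottle, steel cup and candle alone.

Things in the scene. Friction and masses are not known exactly. Their poses are not given: they have to be found in the camera images.
- jug_center (a point): Centre of the body of the loose blue jug, 32.5 mm over its underside: 66 mm across the track (its x), 100 mm along it (its y), 65 mm tall, 0.4 to 0.6 kg. It stands on the track's floor, 4 mm over the bar. Above it a collar 48 mm wide, to 80 mm over the underside. Pushed at half height or lower on an end face it slides without tipping, and stays where the push stops.
- cap_center (a point): Centre of the red round ribbed safety cap, 52 mm across, 31 mm tall, on the middle of the jug; this centre is 103.5 mm over the jug's underside when shut, z up, x parallel to the jug's x (12 flats for the grip face x and every 30 degrees from it). The jug's shoulder lies 23 mm under the cap's lower edge. 40 g, gripped by its sides from above.
- neck (a point): Middle of the jug's mouth, 106 mm over its underside. The cap locks on it by two lugs: gripped, it is pushed down 5 to 8 mm and, held down, turned anticlockwise seen from above; a turn of 50 to 130 degrees frees it (aim at 70 to 90), then it lifts straight off. Without the push, or clockwise, it is blocked after about 5 degrees, and lifting would take the jug along.
- jug_spring (a joint): Spring disc in the jug's mouth under the cap (m, up positive): 0 with the cap shut, -0.004 when pressed just far enough to turn, -0.008 at the hard stop, +0.003 with the cap off. It pushes the cap up with 4 N when shut, 1 N more per mm pressed.
- mark (a point): Point on the track's centre line, on its floor (4 mm over the bar), level with the green marker clip (14 mm wide) on the near wall; the jug's centre belongs above it. Axes parallel to the track's.
- track: Steel channel fixed on the bar, origin under its middle on the bar top; 360 mm long along its own y, open at both ends, 71 mm wide inside (jug 66), walls 22 mm high over the bar. It keeps the jug from turning. It lies within 0.2 rad of the world's y; the jug may start on either side of the marker.
- wine_glass_a: Bystander, leave alone: clear wine glass standing upside down, 81 mm wide, 202 mm tall; at the back. Origin at its underside.
- wine_glass_b: Bystander, leave alone: second clear wine glass standing upside down, 81 mm wide, 202 mm tall; at the back. Origin at its underside.
- bottle: Bystander, leave alone: dark half-bottle of red wine with red foil, 58 mm wide, 235 mm tall; at the back. Origin at its underside.
- steel_cup: Bystander, leave alone: steel jigger cup with a handle, 58x79 mm, 92 mm tall; on the left. Origin at its underside.
- votive: Bystander, leave alone: low round tinted glass with a tealight in it, 74 mm wide, 43 mm tall; at the back right. Origin at its underside.
There are look-alikes about, which are no part of the job. What is meant by the part that bears cap_center is not black, orange or yellow, and is the smaller of those in its own colour.

How it is judged:
On the way, in this order (a step that is already met when the one before it is completed fails the run):
1. the jug has been slid level with the marker, standing flat in the track, with its cap still shut (horizontal distance between jug_center and mark below 0.015 m and height (world z) of jug_center below 0.0415 m and angle between jug_center's own z axis and vertical below 0.12 rad and z of cap_center in the frame of track below 0.112 m and angle between the x axis of cap_center and the x axis of jug_center, either way round below 0.25 rad), for 0.2 s.
2. the cap is pressed down at the marker (horizontal distance between jug_center and mark below 0.015 m and value of joint jug_spring below -0.0035 m), for 0.1 s.
3. the cap is twisted out of its lock while still on the neck (horizontal distance between jug_center and mark below 0.015 m and height (world z) of jug_center below 0.0415 m and angle between jug_center's own z axis and vertical below 0.12 rad and angle between the x axis of cap_center and the x axis of jug_center, either way round above 0.75 rad and z of cap_center in the frame of track below 0.125 m), for 0.1 s.
At the end, for the whole second after the job is handed in: The jug stands flat in its track with its centre within 15 mm of the marker; the cap is held in the fingers, still, upright within 0.3 rad, 45 to 150 mm higher than where it sat, within 35 mm of straight above the jug's centre, and does not touch the jug (horizontal distance between jug_center and mark below 0.015 m and height (world z) of jug_center below 0.0415 m and angle between jug_center's own z axis and vertical below 0.12 rad and height (world z) of cap_center between 0.152 and 0.26 m and horizontal distance between cap_center and jug_center below 0.035 m and angle between cap_center's own z axis and vertical below 0.3 rad and contact force between the fingers and cap above 1 N and contact force between cap and jug below 0.05 N and linear speed of cap below 0.03 m/s and linear speed of jug below 0.02 m/s); the arm keeps its last pose, push and grip.
It fails at once if the jug is lifted off the track's floor (10 mm or more) or tipped (over 0.2 rad) (height (world z) of jug_center above 0.0465 m or angle between jug_center's own z axis and vertical above 0.2 rad).
It fails at once if a glass, the bottle, the steel cup or the candle glass is moved more than 3 cm or tipped (distance of any of wine_glass_a, wine_glass_b, bottle, steel_cup, votive from where it was at the start of the episode above 0.03 m or angle between any of wine_glass_a, wine_glass_b, bottle, steel_cup, votive's own z axis and vertical above 0.4 rad).
It also fails if it takes over 58 s, if anything falls off the work surface, if the arm or the gripper's body presses on something with over 40 N, if the wrist force passes 120 N, or if a joint passes its speed limit or range.

## Working session

There is one attempt and no reset: what is moved stays moved. The work goes in short steps, each a Python script; the robot and the scene stay as the last script left them, time stands still between calls to the robot, and variables do not carry over. Pictures are saved under pics/ and viewed, at most 10 in all, crops included, and the job is handed in when it is done.

```bash
mkdir -p pics; cat > h.py <<'E'
from cell import env, kin, camera, calibration, job
import numpy as np, cv2
def cam(n):
    c=calibration(n); R=cv2.Rodrigues(np.array(c["rvec"],float))[0]; return c,R,np.array(c["tvec"],float).ravel()
def pts(n,d):
    c,R,t=cam(n); v,u=np.mgrid[0:d.shape[0],0:d.shape[1]]
    P=np.stack([(u-c["cx"])/c["fx"]*d,(v-c["cy"])/c["fy"]*d,d],-1)
    return (P-t)@R
def onplane(n,u,v,z):
    c,R,t=cam(n); r=R.T@np.array([(u-c["cx"])/c["fx"],(v-c["cy"])/c["fy"],1]); o=-R.T@t
    return o+r*(z-o[2])/r[2]
E
python3 - <<'E'
from h import *
for n in("side","top"):
    p,d=camera(n); cv2.imwrite(f"pics/{n}0.png",p); np.savez(f"{n}0.npz",p=p,d=d)
    c,R,t=cam(n); print(n,-R.T@t,R[2],c["fx"])
s=env.get_state(); print(s["time"],s["tcp_pos"],s["orientation"])
E
```

```text
side [ 0.64385373 -0.99689571  0.65600068] [-0.06295331  0.88414222 -0.46295725] 414.51444887513907
top [0.45152966 0.09015983 1.67162685] [ 0.06631763 -0.00170491 -0.99779711] 483.19995882879005
0.1 [ 0.16346455 -0.65450592  0.30303463] [-7.71374242e-04  9.92517142e-01  1.22102824e-01 -1.67700084e-04]
```

View pics/top0.png

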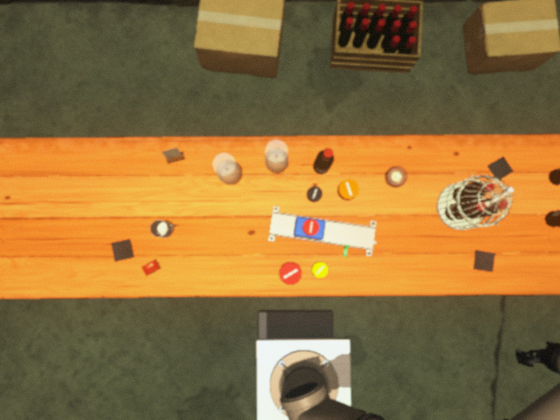

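View pics/side0.png

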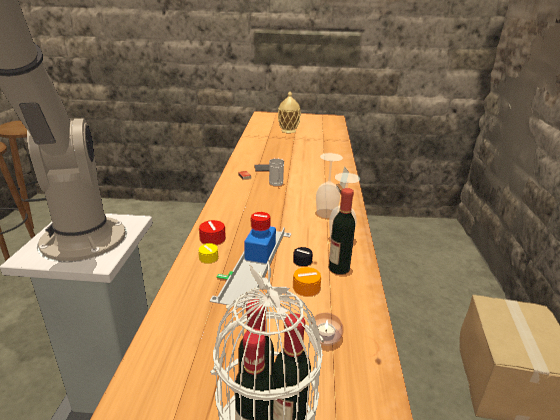

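The top view shows two red caps: one at (311,227), standing on the blue jug, and a larger loose lid at (290,272). The other lids are yellow (320,269), black (314,193) and orange (348,189). The smaller red one on the jug fits the description. The green clip is at (346,250), so the jug has to slide right in the image, toward -y. I'll measure and confirm in one crop.

```bash
python3 - <<'E'
from h import *
for n in("top","side"):
    z=np.load(f"{n}0.npz"); p,d=z["p"],z["d"]; W=pts(n,d); hsv=cv2.cvtColor(p,cv2.COLOR_BGR2HSV)
    H,S,V=hsv[...,0],hsv[...,1],hsv[...,2]
    M={"blue":(H>100)&(H<130)&(S>120)&(V>50),"green":(H>45)&(H<85)&(S>120)&(V>50),"red":((H<4)|(H>174))&(S>170)&(V>100),
       "white":(S<60)&(V>120)}
    for k,m in M.items():
        nn,L,st,ce=cv2.connectedComponentsWithStats(m.astype(np.uint8))
        for i in range(1,nn):
            if st[i,4]<12: continue
            if k=="white" and not(n=="top" and 200<ce[i][0]<400 and 200<ce[i][1]<260): continue
            q=W[(L==i)&(d>0)]
            print(n,k,ce[i].round(1),st[i],"med",np.median(q,0).round(3),"lo",np.percentile(q,3,0).round(3),"hi",np.percentile(q,97,0).round(3))
            if n=="top":
                r=cv2.minAreaRect(np.argwhere(L==i)[:,::-1].astype(np.float32)); print("   rect",r)
    if n=="top":
        # track corners / raised points
        m=(W[...,0]>.3)&(W[...,0]<.75)&(np.abs(W[...,1])<.4)&(d>0)
        cv2.imwrite("pics/crop.png",cv2.resize(p[195:290,255:390],None,fx=5.5,fy=5.5,interpolation=cv2.INTER_CUBIC))
E
```

```text
top blue [299.1 226.8] [295 218  11  18 112] med [0.532 0.011 0.068] lo [ 0.505 -0.003  0.061] hi [0.562 0.024 0.076]
   rect ((300.0, 226.5), (10.0, 17.0), 0.0)
top blue [320.1 230.1] [314 221  10  17  69] med [ 0.518 -0.061  0.069] lo [ 0.498 -0.069  0.061] hi [ 0.551 -0.042  0.075]
   rect ((319.79998779296875, 229.60000610351562), (6.957010269165039, 17.708751678466797), 18.434946060180664)
top red [350.2   4.8] [348   2   6   6  28] med [ 1.585 -0.264 -0.492] lo [ 1.574 -0.274 -0.51 ] hi [ 1.61  -0.252 -0.479]
   rect ((350.5, 4.5), (5.0, 5.0), 90.0)
top red [365.9   6.1] [364   4   5   5  24] med [ 1.58  -0.335 -0.489] lo [ 1.566 -0.345 -0.499] hi [ 1.593 -0.324 -0.478]
   rect ((366.0, 6.0), (4.0, 4.0), 90.0)
top red [381.7   6.9] [379   4   6   6  27] med [ 1.574 -0.407 -0.488] lo [ 1.561 -0.419 -0.507] hi [ 1.588 -0.398 -0.479]
   rect ((381.5, 6.5), (5.0, 5.0), 90.0)
top red [397.3   7.7] [395   5   6   7  29] med [ 1.57  -0.48  -0.489] lo [ 1.556 -0.492 -0.501] hi [ 1.586 -0.468 -0.478]
   rect ((397.2000732421875, 7.600000381469727), (5.366562843322754, 5.366562843322754)
[... 3035 characters left out ...]
] med [ 0.576 -0.589  0.246] lo [ 0.573 -0.596  0.237] hi [ 0.579 -0.578  0.248]
side red [252.  346.9] [246 333  13  29 227] med [ 0.586 -0.598  0.241] lo [ 0.579 -0.601  0.218] hi [ 0.592 -0.583  0.248]
side red [287.8 343.1] [285 332   8  21 104] med [ 0.632 -0.56   0.211] lo [ 0.628 -0.562  0.199] hi [ 0.639 -0.555  0.229]
side red [261.4 346.2] [258 335   7  24 102] med [ 0.598 -0.593  0.238] lo [ 0.595 -0.597  0.219] hi [ 0.601 -0.583  0.247]
side red [260.  365.2] [257 361   7   9  33] med [ 0.597 -0.595  0.202] lo [ 0.593 -0.598  0.198] hi [ 0.6   -0.589  0.207]
side red [249.5 366.4] [245 362  10   9  51] med [ 0.583 -0.598  0.202] lo [ 0.576 -0.6    0.197] hi [ 0.589 -0.594  0.207]
```

View pics/crop.png

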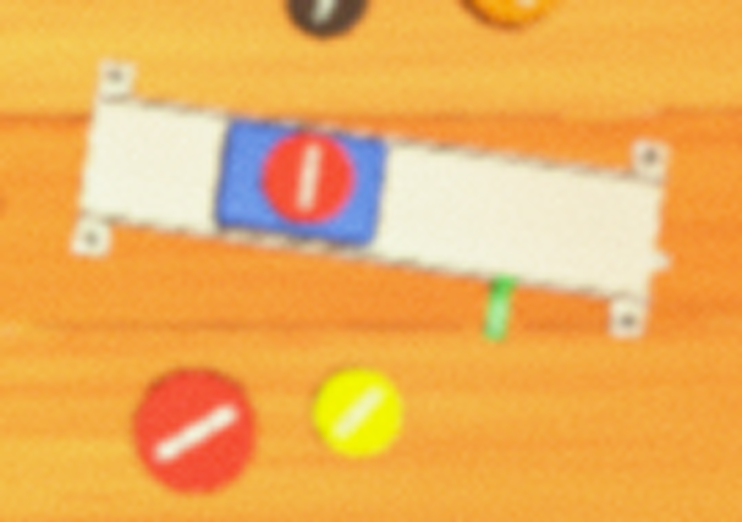

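The crop confirms the target: the red cap on the jug at crop (307,178), about 90 px wide, against 120 px for the loose red lid at (195,430). The clip is at crop (498,308), and the track's four ears are visible. Next I'll turn these into positions.

```bash
python3 - <<'E'
from h import *
f=lambda x,y,z:onplane("top",255+(x+.5)/5.5-.5,195+(y+.5)/5.5-.5,z)
E=[f(*q,0.004) for q in((116,76),(90,238),(650,156),(627,321))]
print(np.round(E,4)); ctr=np.mean(E,0)
yv=(E[0]+E[1]-E[2]-E[3])[:2]; yv/=np.linalg.norm(yv); xv=np.array([yv[1],-yv[0]])
print("ctr",ctr,"yaw",np.arctan2(-yv[0],yv[1]))
for z in(.012,.022,.03):
    for q in((502,283),(494,335),(498,308)): 
        g=f(*q,z)[:2]-ctr[:2]; print("clip",z,g@xv,g@yv)
c=f(307,178,.123); g=c[:2]-ctr[:2]; print("cap",c,g@xv,g@yv)
for q in((229,122),(385,142),(370,245),(217,224)):
    b=f(*q,.069); g=b[:2]-ctr[:2]; print("jug corner",b.round(4),g@xv,g@yv)
z=np.load("side0.npz"); hsv=cv2.cvtColor(z["p"],cv2.COLOR_BGR2HSV); H,S,V=hsv[...,0],hsv[...,1],hsv[...,2]
W=pts("side",z["d"])
for m,k in(((H>45)&(H<85)&(S>120)&(V>50),"green"),):
    m=m&(z["d"]>0); q=W[m]; g=q[:,:2]-ctr[:2]
    print(k,np.percentile(g@yv,[2,25,50,75,98]),np.percentile(g@xv,[2,50,98]),np.percentile(q[:,2],[2,50,98]))
    for zz in(.012,.026):
        b=[(onplane("side",u,v,zz)[:2]-ctr[:2]) for v,u in np.argwhere(m)]; b=np.array(b); print(zz,np.median(b@yv),np.median(b@xv))
E
```

```text
[[ 0.6002  0.0882  0.004 ]
 [ 0.4983  0.1051  0.004 ]
 [ 0.5476 -0.2472  0.004 ]
 [ 0.4442 -0.2308  0.004 ]]
ctr [ 0.52254778 -0.0711843   0.004     ] yaw -0.1576134392959907
clip 0.012 -0.04087610040054503 -0.08805412923694646
clip 0.012 -0.07364647379668349 -0.08769172199023088
clip 0.012 -0.05665616138444844 -0.08778496272499418
clip 0.022 -0.04120500908371036 -0.08663060911399545
clip 0.022 -0.07377792620634359 -0.08627038553432459
clip 0.022 -0.05688998808609647 -0.08636306445162542
clip 0.03 -0.04146813603024258 -0.08549179301563466
clip 0.03 -0.0738830881340716 -0.08513331636959956
clip 0.03 -0.05707704944741486 -0.08522554583293042
cap [ 0.52912696 -0.02274218  0.123     ] -0.0011059240493025996 0.048874342911377655
jug corner [0.566  0.0201 0.069 ] 0.02861198636778133 0.09698361914551121
jug corner [ 0.5533 -0.0741  0.069 ] 0.030836813134416958 0.001984495051821178
jug corner [ 0.4912 -0.0642  0.069 ] -0.03209414332938969 0.0019637635158098565
jug corner [0.5044 0.0279 0.069 ] -0.033470931344515585 0.09501874463619614
green [-0.09765016 -0.09373709 -0.09205858 -0.08859047 -0.0815713 ] [-0.07394424 -0.05251331 -0.03797043] [0.00792243 0.01155861 0.02621466]
0.012 -0.09279542094546442 -0.05159891218955826
0.026 -0.11023890535445909 -0.04471408343402224
```

```bash
cat >> h.py <<'E'
from scipy.spatial.transform import Rotation as Ro
CT=np.array([0.5225,-0.0712]); YAW=-0.1576; YV=np.array([-np.sin(YAW),np.cos(YAW)]); XV=np.array([YV[1],-YV[0]]); MK=-0.089
def tw(x,y,z): return np.r_[CT+x*XV+y*YV,z]
def quat(z,y):
    R=np.column_stack([np.cross(y,z),y,z]); q=Ro.from_matrix(R).as_quat(); return q[[3,0,1,2]]
A=np.r_[-YV*np.sin(np.radians(30)),-np.cos(np.radians(30))]
def jug(n="top"):
    p,d=camera(n); hsv=cv2.cvtColor(p,cv2.COLOR_BGR2HSV); H,S,V=hsv[...,0],hsv[...,1],hsv[...,2]
    W=pts(n,d); m=((H<6)|(H>172))&(S>140)&(V>80)&(d>0)&(W[...,2]>.09)&(W[...,2]<.14)&(np.abs((W[...,:2]-CT)@XV)<.05)&(np.abs((W[...,:2]-CT)@YV)<.25)
    vu=np.argwhere(m); (u,v),r=cv2.minEnclosingCircle(vu[:,::-1].astype(np.float32))
    g=onplane(n,u,v,.123)[:2]-CT; return p,(u,v,r),g@XV,g@YV
E
python3 - <<'E'
from h import *
print(env.nose_length)
N=env.nose_length
q0=env.get_state()
pose=lambda y,z:tw(0,y,z)-N*A
for s in(1,-1):
    Q=quat(A,np.r_[s*XV,0]); print(s,[kin.inverse_kinematics(pose(y,z),Q) for y,z in((.135,.15),(.135,.022),(-.03,.022))])
for k in range(12):
    a=YAW+np.radians(30*k); Q=quat(np.array([0,0,-1.]),np.array([np.cos(a),np.sin(a),0])); j=kin.inverse_kinematics(tw(0,MK,.16),Q)
    print(k,None if j is None else np.round(j,2))
E
```

```text
0.0726
1 [array([ 0.17824598,  0.70214305, -0.9272766 ,  1.77148954,  0.85667617,
        1.49863854, -1.22692383]), array([-0.08564736,  0.76745942, -0.53252213,  1.83161498,  0.82136342,
        1.18898709, -1.25354008]), array([ 0.06640977,  0.6652244 , -0.3723175 ,  1.99747608,  0.88445596,
        0.98648639, -1.09796009])]
-1 [array([ 0.31348349,  0.8504898 , -1.18941121,  1.76337541,  0.99605365,
        1.66625064,  1.81158271]), array([ 0.30806112,  1.1038706 , -1.19609633,  1.80574556,  1.20932218,
        1.65587628,  1.65978373]), array([ 0.61801791,  1.04361121, -1.19519579,  1.9628363 ,  1.30377332,
        1.57116379,  1.81209644])]
0 [ 0.56  0.48 -0.47  1.99  0.31  0.74 -0.25]
1 [ 0.63  0.49 -0.56  1.99  0.37  0.76  0.22]
2 [ 0.68  0.51 -0.62  1.98  0.42  0.78  0.71]
3 [ 0.7   0.52 -0.65  1.98  0.44  0.79  1.21]
4 [ 1.05  0.77 -1.19  1.96  0.85  1.03  1.4 ]
5 [ 1.05  0.77 -1.19  1.96  0.85  1.03  1.92]
6 [-0.66  0.89  1.27  2.07 -1.03  1.04 -2.15]
7 [ 0.15  0.43  0.04  2.02 -0.03  0.69 -2.57]
8 [ 0.24  0.44 -0.07  2.01  0.05  0.7  -2.11]
9 [ 0.34  0.44 -0.19  2.01  0.12  0.7  -1.65]
10 [ 0.42  0.45 -0.29  2.    0.19  0.72 -1.2 ]
11 [ 0.5   0.46 -0.39  1.99  0.26  0.73 -0.73]
```

```bash
python3 - <<'E'
from h import *
N=env.nose_length; pose=lambda y,z:tw(0,y,z)-N*A
env.reach(pose(.135,.20),quat(A,np.r_[XV,0]))
env.grip(0.0,40)
env.movel(pose(.135,.022),.12)
print(env.movel(pose(.12,.022),.05))
# face at y+.05; leading tip corner ~9.5mm ahead
yend=MK+.05+.0095+.010
env.movel(pose(yend,.022),.05)
s=env.get_state(); print(s["time"],s["force"],s["tcp_pos"]-pose(yend,.022),s["opening"])
p,c,x,y=jug(); print("top",c,x,y,"want",MK)
p,c,x,y=jug("side"); print("side",c,x,y); cv2.imwrite("pics/side1.png",p[180:320,160:360].repeat(4,0).repeat(4,1))
E
```

```text
False
8.775 [-0.40446894  1.76956642 -0.03140024] [ 1.86395263e-05  1.21136052e-04 -2.23452652e-05] -4.8322666482791884e-05
top (349.0, 233.0, 8.062357902526855) -0.0016141875038043528 -0.0762788581454805 want -0.089
side (245.54745483398438, 244.9033966064453, 11.820094108581543) 0.004266684416014656 -0.10031001451479156
```

View pics/side1.png

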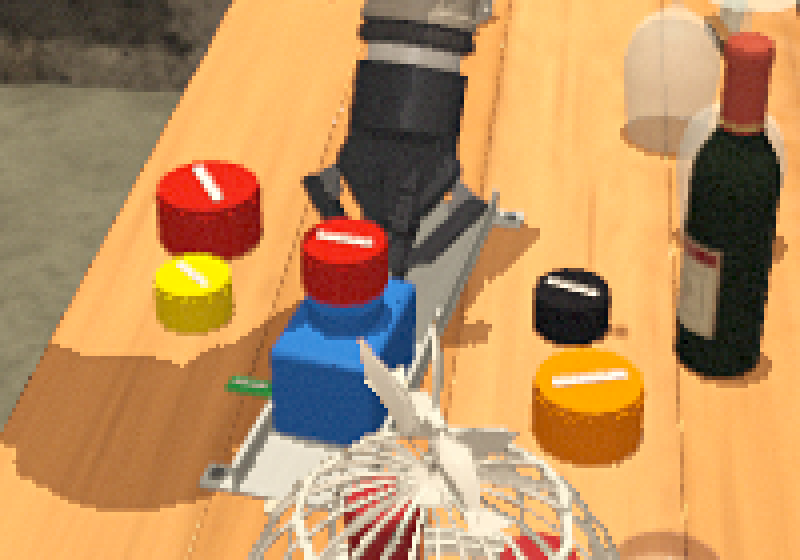

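The jug stands upright at crop (340,360), with the clip at (248,385). The top view puts the jug about 11 to 13 mm short of the marker, which matches the planned stop. I'll push it the remaining 11 mm.

```bash
python3 - <<'E'
from h import *
N=env.nose_length; pose=lambda y,z:tw(0,y,z)-N*A
yend=MK+.05+.0095
env.movel(pose(yend-.0015,.022),.03); env.dwell(.2)
env.movel(pose(yend+.06,.022),.15); env.movel(pose(yend+.07,.22),.2)
p,c,x,y=jug(); print("top",c,x,y,"want",MK)
q=quat(np.array([0,0,-1.]),np.r_[XV,0])
env.grip(.085); env.reach(tw(x,y,.28),q)
p,c,x2,y2=jug("side"); print(x2,y2); p,d=camera("top")
cv2.imwrite("pics/t2.png",cv2.resize(p[195:290,255:390],None,fx=5.5,fy=5.5,interpolation=cv2.INTER_CUBIC))
print(env.get_state()["time"],env.get_state()["qpos"])
p,d=camera("side");cv2.imwrite("pics/side2.png",p[160:320,160:360].repeat(3,0).repeat(3,1))
E
```

```text
top (353.0, 233.4375, 8.151260375976562) -0.0010709376697453947 -0.0891581119186759 want -0.089
0.004467011543065741 -0.11370288476115092
13.1 [ 1.06353835  0.50742561 -1.14621961  1.8697964   0.51841932  1.10531483
 -0.4337504 ]
```

View pics/side2.png

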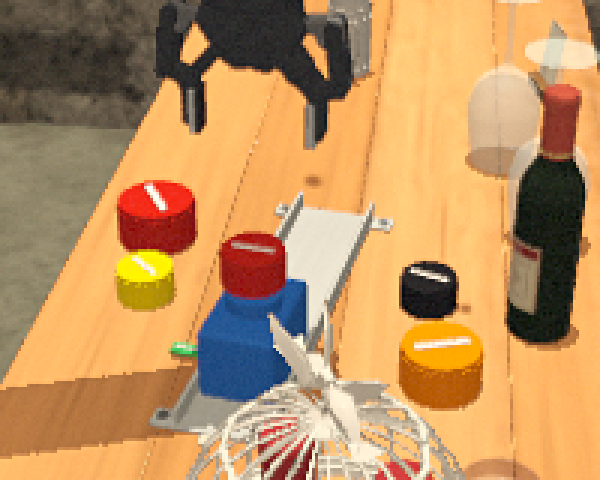

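The jug now stands at the marker, with its upper face at about (255,325) and the clip at (185,349), and the gripper is open above it. Next come the grip, press and twist.

```bash
python3 - <<'E'
from h import *
z0=.160; X,Y=-.001,-.089
def rep(t):
    s=env.get_state(); print(t,round(s["time"],2),"F",np.round(s["force"],1),"tcp",np.round(s["tcp_pos"],4),"op",round(s["opening"],4),"g",round(s["gripper_force"],1))
    return s
env.movel(tw(X,Y,z0+.04),.15); print(env.movel(tw(X,Y,z0),.06,stop_force=15)); rep("down")
env.grip(.045,70); env.dwell(.2); s=rep("grip")
p0=np.array(s["tcp_pos"])
for dz in(.003,.0045,.006,.007):
    hit=env.movel(p0-[0,0,dz],.02,stop_force=25); s=rep(f"press {dz} {hit}")
    if hit: break
E
```

```text
False
down 14.65 F [ 0.3  0.  -0.1] tcp [ 0.5078 -0.1588  0.1601] op 0.0853 g 0.0
grip 15.26 F [-1.9 -0.1  4.3] tcp [ 0.5075 -0.159   0.1602] op 0.0509 g 72.5
press 0.003 False 15.55 F [-3.2 -0.4  6. ] tcp [ 0.5076 -0.159   0.1573] op 0.051 g 72.7
press 0.0045 False 15.8 F [-2.5 -0.7  8.3] tcp [ 0.5076 -0.159   0.1559] op 0.0509 g 72.9
press 0.006 False 16.05 F [-4.7 -0.2  9.3] tcp [ 0.5076 -0.159   0.1545] op 0.0507 g 73.1
press 0.007 False 16.3 F [-3.3 -0.3 10.1] tcp [ 0.5076 -0.159   0.1537] op 0.0509 g 73.2
```

```bash
python3 - <<'E'
from h import *
def rep(t):
    s=env.get_state(); y=Ro.from_quat(np.array(s["orientation"])[[1,2,3,0]]).as_matrix()[:,1]
    print(t,round(s["time"],2),"F",np.round(s["force"],1),"T",np.round(s["torque"],2),"tcp",np.round(s["tcp_pos"],4),"yaw",np.degrees(np.arctan2(y[1],y[0])).round(1),"op",round(s["opening"],4))
    return s
env.dwell(.1); q0=np.array(env.get_state()["qpos"])
for a in(10,25,40,55,70,82):
    q=q0.copy(); q[6]+=np.radians(a); env.goto_joints(q); s=rep(a)
p,c,x,y=jug("side"); cv2.imwrite("pics/side3.png",p[160:320,160:360].repeat(3,0).repeat(3,1)); print(x,y)
E
```

```text
10 16.69 F [-4.1  0.6  9.6] T [0.12 0.87 0.05] tcp [ 0.5076 -0.1586  0.1541] yaw 1.0 op 0.0512
25 17.05 F [-4.8  0.8  9.3] T [0.16 0.92 0.07] tcp [ 0.5074 -0.1586  0.154 ] yaw 16.0 op 0.0511
40 17.41 F [-5.  -0.4  9.8] T [0.09 1.01 0.07] tcp [ 0.5074 -0.1587  0.154 ] yaw 31.0 op 0.0511
55 17.77 F [-4.5  0.9  9.9] T [ 0.03  0.9  -0.  ] tcp [ 0.5073 -0.1589  0.154 ] yaw 46.0 op 0.051
70 18.12 F [-5.2  0.1  9.7] T [-0.07  1.08  0.09] tcp [ 0.5073 -0.1589  0.154 ] yaw 61.0 op 0.0507
82 18.44 F [-5.1  0.5 10.5] T [-0.08  1.09  0.01] tcp [ 0.5072 -0.159   0.154 ] yaw 73.0 op 0.0509
0.013355763645827873 -0.11840190502045278
```

View pics/side3.png

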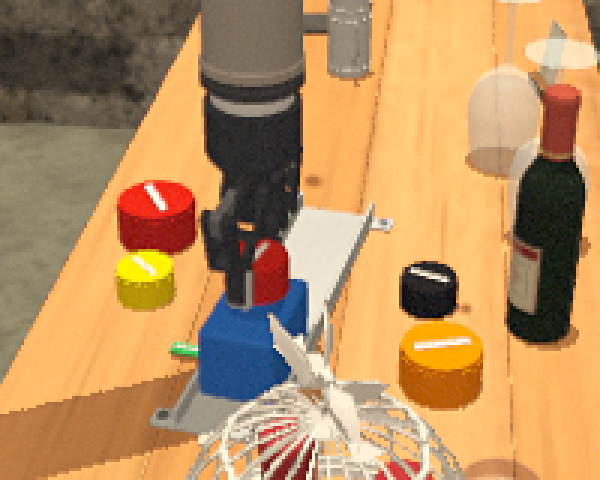

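The white stripe on the cap at (263,247) has turned, the wrist shows no counter-torque, and the jug hasn't moved. I'll lift a little first and check the force.

```bash
python3 - <<'E'
from h import *
env.dwell(.15); p0=np.array(env.get_state()["tcp_pos"])
h=env.movel(p0+[0,0,.011],.03,stop_force=13); env.dwell(.1); s=env.get_state(); print(h,s["force"],s["tcp_pos"]-p0)
if not h and s["force"][2]>-2.5:
    h=env.movel(p0+[0,0,.020],.03,stop_force=4); s=env.get_state(); print(h,s["force"],s["tcp_pos"]-p0)
    if not h and s["force"][2]>-2.5:
        env.movel(p0+[0,0,.088],.06); env.dwell(.5)
s=env.get_state(); print(s["time"],s["force"],s["tcp_pos"]-p0,s["opening"],s["gripper_force"])
p,d=camera("side"); cv2.imwrite("pics/side4.png",p[160:320,160:360].repeat(3,0).repeat(3,1))
E
```

```text
False [-2.84176915 -0.34201997  0.18748902] [-0.0003074  -0.00014474  0.01064062]
False [-2.06818026  0.28775326  1.02547365] [8.75940723e-05 6.37502921e-06 2.02745078e-02]
21.5 [ 0.329962   -0.96623421  0.15792476] [-1.34910059e-06  3.40036322e-05  8.79523376e-02] 0.05080506960794843 72.67408168874681
```

View pics/side4.png

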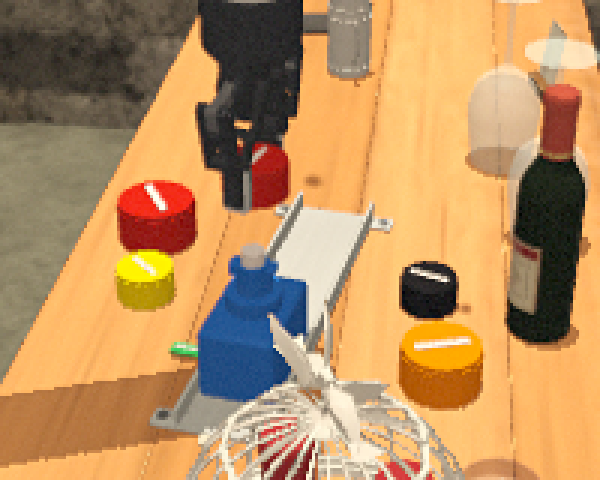

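The cap is held upright at (265,175), above the open jug with its neck at (252,262). The jug is still at the marker, so I'm handing in.

```bash
python3 -c "
from h import *
print(job.job_done())"
```

```text
the job is handed in; nothing more can be done
None
```

The job is handed in, with no verdict shown: the jug stands at the marker, its red cap was pressed, twisted about 82° anticlockwise and lifted off, and the gripper holds the cap upright and still about 8 cm above where it sat.

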